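Line up the case-hinge leaf with the locked rail and hold it for the pin

ROBOT

A 6-joint arm with a two-finger parallel gripper is mounted at the origin on the work surface. World frame = base frame: x ahead of the robot, y to its left, z up, the work surface at z = 0. Lengths are in m, angles in rad, forces in N, time in s.
With the tool pointing down it reaches from about 0.25 to 0.775 m from the base axis. Payload 4 kg.
Tool frame: the origin (TCP) lies midway between the tips of the shut fingers; the grasp point (between the pads) lies 19 mm behind it; z points along the fingers, y is the line along which they close (so a half turn about z gives the same grasp; the last joint's range is limited). The gripper opens to 85 mm and grips with 20 to 120 N. Pads are 22 mm wide; open, the fingers measure 114 mm over their backs; the gripper's body (76 mm by 85 mm) begins 54 mm behind the grasp point. The pads swing forward as they close: fully open they stand 13 mm farther back than shut.
Start: joints at [-1.315, 0.087, 1.371, -0, 1.684, -0.103], TCP at [0.193, -0.515, 0.231] pointing down, gripper open.
Joint ranges: [-3.1, 3.1], [-0.76, 2.03], [0.27, 2.55], [-1.08, 4.22], [0.17, 2.65], [-2.57, 2.57]. Speed limits (rad/s): [2.79, 2.79, 3.14, 3.14, 3.14, 3.14].

INTERFACE

Orientations are given as a unit quaternion [x, y, z, w].
In Python, from workcell import manip, capture gives the robot as it stands (manip), with the cameras as plain functions.
- The arm moves only by the shell command python3 steer.py FILE, which reads ROWS from the file FILE. ROWS is a JSON list of rows, 1 to 8 of them, each an object with the fields pos (a list: dx, dy, dz in shares of 1 m (1.0 is 1 m)), rz (a turn about the tool's z in parts of the range, where 1.0 means pi/2 rad), finger_gap (the opening from 0.0 (shut) to 1.0 (fully open)); a field left out counts as zero (the opening has to be given); each row is the pose to reach, as a shift and turn from the pose commanded when the command began, along the tool's axes at that moment; what a row does not reach only later rows make up. A row lasts 1/12 s, in which the tool goes at most 0.0417 m and 0.125 rad, less where a joint would pass 70% of its speed; a pose out of reach is approached as far as the arm can. The fingers move at their own pace and stop on an object; the grip force is fixed at half the most. Time passes only in rows, so rows that do not move let the fingers close. It prints the time, the measured TCP pose, the force, the opening and the grip force at its end. A shift or turn number past 1, either way, is cut back to 1. Input that does not fit is refused with a message, and nothing moves.
- manip.state(): the state, without advancing time (a new reading comes with each control period).
- capture(name): name is "scene" or "side" or "wrist"; returns a dict with "image" (400x640x3 uint8, red, green, blue), "z_map" (400x640 float32, m along the optical axis (not along the pixel's ray), 0 where there is no reading), "fx", "fy", "cx", "cy" (pixels), "rvec" (rotation vector, rad) and "tvec" (3), from world to camera coordinates, as OpenCV has them. Camera axes: x right, y down, z forward; pixel columns grow to the right and rows downward; lengths in m; the calibration is good to about 2 mm. A picture is of the moment at which its call begins.
- manip.finish_job(): hands the job in; it is judged then, once.
The state is a dict: "clock": time; "joint_positions": joint angles; "qvel": joint speeds; "effort": joint torques, N m; "tool_pos": TCP position; "ee_rot": TCP orientation; "ft_force": force on the tool from outside, world axes, zero at the start; "moment": the same for the moment, N m; "finger_gap": opening from 0.0 (shut) to 1.0 (fully open); "grasp_force": force on a finger pad.
Only numpy, scipy, OpenCV 4.12 (cv2) and the standard library are available. Lean on these libraries where they do the work, as an engineer would, in place of code of your own. Each camera call takes 0.05 s, during which the arm holds its last target. There are 200 camera calls.

TASK

First lock the black case rail in its jig: swing the red turnbutton round until it lies square across the rail. Then lift the orange hinge leaf out of its stand and bring its knuckle down into the gap between the two blue knuckles on the rail, without forcing it, so that the pin holes of all three line up in one straight line. Finish still gripping the leaf there, its weight carried by the gripper alone and not resting or leaning on the rail, ready for a colleague to push the pin through; leave the pin, tape, battery and screwdriver where they are.

Things in the scene. Friction and masses are not known exactly. Their poses are not given: they have to be found in the camera images.
- jig: Fixed aluminium jig plate, 12 mm thick, with a dark pocket for the rail and a turnbutton. Place and yaw vary; left or right of the stand. Origin on the table straight below the middle of the rail's hinge; y runs along the rail and the hinge, z up. The plate spans x -76..44 and y -130..80 mm.
- jig_seat (a point): Pocket floor of the jig below the hinge's middle (12 mm above the table): the rail's origin sits here when seated.
- turnbutton (a joint): Angle of the red turnbutton about its upright pivot, rad. 0: it points along the jig's -y, clear of the rail; grows counter-clockwise seen from above; 1.57: points along the jig's +x, square across the top of the rail; stop at 1.6. Starts at 0 to 0.45. Light friction (about 1 N at the post), stays where it is left.
- button_pivot (a point): Turnbutton pivot, on top of the tongue (63.5 mm above the table), at jig x -46, y -72 mm. The red tongue is 18 mm wide, 10 mm thick and reaches 53 mm from the pivot; it passes 1.5 mm above the rail.
- button_post (a point): Top centre of the red upright round thumb post on the turnbutton, 14 mm diameter, 26 mm tall, 40 mm out from the pivot; its top is 89.5 mm above the table. Grip it from above or push it round in an arc.
- rail: Loose black case rail (44 x 150 x 40 mm, 0.4 kg) in the jig's pocket with 1 mm play, the blue hinge leaf (10 mm thick) upright on its top. Origin on its underside below the hinge's middle; y along the rail (block from y -90 to +60 mm), z up. The blue leaf spans y -40..40 mm.
- rail_axis (a point): Middle of the blue hinge on its pin axis, 86 mm above the table; the axis is level, along y of this frame. Two blue knuckles, 24 mm diameter with 13 mm holes, at y -40..-18 and 18..40 mm; between them an open gap 36 mm long, free from above and 24 mm deep below the axis. The orange knuckle's centre belongs at this point, held: nothing stops it there.
- stand: Fixed grey stand (60 x 100 mm, 68 mm high): two slotted posts hold the leaf upright by its wings. Left or right of the jig, yaw varies. Origin on the table under its centre; y runs along the leaf. Posts: |y| 25 to 43, |x| up to 16 mm; open between them down to 8 mm above the table. Slots 11.6 mm wide, 24 mm deep, floor 44 mm above the table.
- leaf: Loose orange hinge leaf, 0.11 kg, same both ways round. Origin on its pin hole's axis, mid length; y along the hole, z up, x through the thickness. Knuckle 24 mm diameter, 30 mm long, 13 mm hole. Plate 10 mm thick, 76 mm wide (y), from z 20 to 62 mm; neck to the knuckle 30 mm wide. Starts upright in the stand, origin 24 mm above the table; grip the plate's middle across x from above.
- pin: Steel hinge pin, 8 mm diameter, 90 mm long with a wider head, standing in a small wooden block beyond the work area; leave alone. Origin at its foot.
- tape: Roll of green tape, 74 mm diameter, 36 mm high, near the robot; leave alone. Origin below its centre.
- battery: Grey battery pack with a blue band, 75 x 35 x 22 mm, at the back; leave alone. Origin below its centre.
- driver: Screwdriver with a blue handle, 160 mm long, lying near the robot; leave alone.

How it is judged:
On the way, in this order (a step that is already met when the one before it is completed fails the run):
1. the turnbutton is swung across the rail while the leaf is still in its stand (value of joint turnbutton above 1.31 rad and distance between rail and jig_seat below 0.006 m and distance of leaf from where it was at the start of the episode below 0.015 m), for 0.2 s.
2. the leaf is lifted clear of its stand (value of joint turnbutton above 1.31 rad and height (world z) of leaf above 0.07 m and contact force between the fingers and leaf above 1 N), for 0.2 s.
At the end, for the whole second after the job is handed in: Turnbutton past 1.31 rad, rail within 6 mm of its seat; leaf origin within 3 mm of the blue pin axis across and in height, 4 mm along it, hole parallel within 0.07 rad; fingers grip the leaf (over 2 N), leaf presses on the rail under 3 N, leaf still (value of joint turnbutton above 1.31 rad and distance between rail and jig_seat below 0.006 m and x of leaf in the frame of rail_axis between -0.003 and 0.003 m and z of leaf in the frame of rail_axis between -0.003 and 0.003 m and y of leaf in the frame of rail_axis between -0.004 and 0.004 m and angle between the y axis of leaf and the y axis of rail_axis, either way round below 0.07 rad and contact force between the fingers and leaf above 2 N and contact force between leaf and rail below 3 N and linear speed of leaf below 0.02 m/s); the arm keeps its last pose, push and grip.
It fails at once if a bystander is shifted by more than 30 mm (distance of any of pin, tape, battery, driver from where it was at the start of the episode above 0.03 m).
It fails at once if the leaf is forced against the rail (over 40 N) (contact force between leaf and rail above 40 N).
It also fails if it takes over 50 s, if anything falls off the work surface, if the arm or the gripper's body presses on something with over 40 N, if the wrist force passes 120 N, or if a joint passes its speed limit or range.

## Working session

There is one attempt and no reset: what is moved stays moved. The work goes in short steps, Python scripts to look and compute and a shell command to move; the robot and the scene stay as the last step left them, time stands still between calls to the robot, and variables do not carry over. Pictures are saved under pics/ and viewed, at most 10 in all, crops included, and the job is handed in when it is done.

```bash
ls; mkdir -p pics; cat > h.py <<'E'
import numpy as np, cv2
from workcell import manip, capture
from scipy.spatial.transform import Rotation as R
def cap(n,save=None):
    c=capture(n)
    if save: cv2.imwrite('pics/'+save,c['image'][:,:,::-1])
    np.savez('/tmp/'+n+'.npz',**c)
    return c
def pts(c):
    z=c['z_map'];v,u=np.mgrid[:400,:640]
    P=np.stack([(u-c['cx'])/c['fx']*z,(v-c['cy'])/c['fy']*z,z],-1)
    M=cv2.Rodrigues(np.array(c['rvec'],float))[0]
    W=(P-np.array(c['tvec']).ravel())@M
    W[z==0]=np.nan
    return W
def hsv(c): return cv2.cvtColor(c['image'],cv2.COLOR_RGB2HSV)
E
python3 - <<'E'
from h import *
for n in('scene','side','wrist'):
    c=cap(n,n+'0.png')
s=manip.state();print(s['tool_pos'],s['ee_rot'],s['clock'])
E
```

```text
pics
steer.py
workcell.py
[ 0.19302128 -0.51459209  0.23036776] [ 9.83949608e-01  1.78444309e-01 -8.37088162e-05 -8.89117528e-04] 0.15
```

View pics/scene0.png

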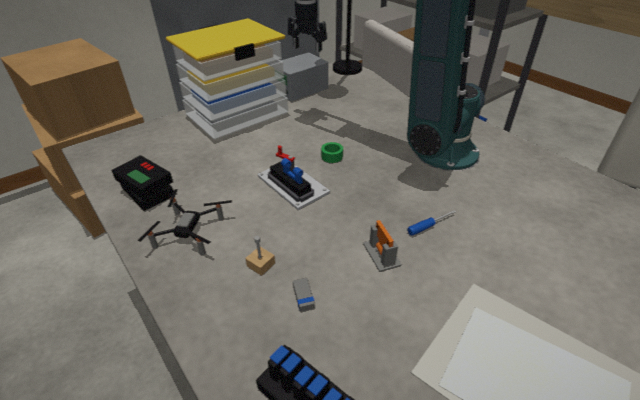

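View pics/side0.png

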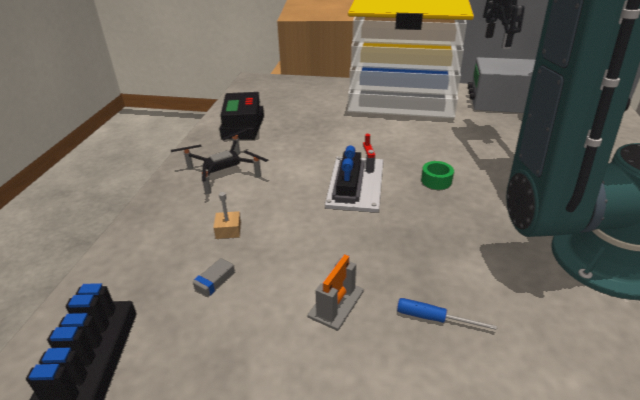

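```bash
python3 - <<'E'
from h import *
for n in('scene','side'):
    c=np.load('/tmp/'+n+'.npz');W=pts(c);H=hsv(c)
    M=cv2.Rodrigues(c['rvec'])[0];print(n,'cam',-M.T@c['tvec'].ravel())
    h,s,v=H[...,0],H[...,1],H[...,2]
    for nm,m in dict(red=((h<5)|(h>174))&(s>130)&(v>60),orange=(h>=7)&(h<20)&(s>150)&(v>80),blue=(h>100)&(h<125)&(s>120)&(v>50)).items():
        k,l,st,ce=cv2.connectedComponentsWithStats(m.astype(np.uint8))
        for i in range(1,k):
            if st[i,4]>40:
                q=W[l==i];q=q[~np.isnan(q[:,0])]
                if len(q): print(nm,st[i],q.mean(0).round(3),'z',np.percentile(q[:,2],[2,50,98]).round(3))
E
```

```text
scene cam [1.04823667 0.65556084 0.77211219]
red [276 146  19  16  95] [ 0.491 -0.249  0.069] z [0.058 0.065 0.091]
red [140 162  14   9  66] [ 0.847 -0.431  0.083] z [0.08  0.083 0.086]
orange [376 221  17  33 272] [0.504 0.197 0.067] z [0.024 0.074 0.089]
blue [207  83  64  21 128] [ 0.429 -0.623  0.113] z [0.11  0.113 0.116]
blue [281 158  22  26 272] [ 0.527 -0.15   0.077] z [0.053 0.079 0.101]
blue [408 218  27  17 236] [0.363 0.202 0.022] z [0.011 0.024 0.029]
blue [297 297  17   7  71] [0.741 0.201 0.023] z [0.018 0.023 0.026]
blue [270 346  20  18 198] [0.874 0.308 0.092] z [0.088 0.093 0.096]
blue [281 353  21  20 231] [0.869 0.335 0.097] z [0.074 0.099 0.102]
blue [294 365  21  21 241] [0.862 0.364 0.09 ] z [0.063 0.092 0.095]
blue [307 374  21  22 260] [0.856 0.393 0.097] z [0.066 0.099 0.102]
blue [322 388  20  12 157] [0.845 0.419 0.088] z [0.04  0.093 0.095]
side cam [0.41977617 0.73378315 0.62487412]
red [245  97   9   8  60] [ 0.848 -0.431  0.081] z [0.079 0.081 0.083]
red [363 134  12  24 144] [ 0.489 -0.244  0.068] z [0.055 0.064 0.089]
orange [122  95  93  16 932] [ 2.019 -1.994 -0.698] z [-0.741 -0.697 -0.656]
orange [323 255  26  48 581] [0.498 0.201 0.069] z [0.027 0.077 0.087]
blue [363  68  84   6 228] [ 0.417 -0.646  0.11 ] z [0.108 0.11  0.112]
blue [341 146  14  35 301] [ 0.525 -0.141  0.082] z [0.051 0.083 0.099]
blue [195 276  19  18 128] [0.735 0.204 0.02 ] z [0.005 0.022 0.024]
blue [ 68 284  34  24 496] [0.871 0.324 0.095] z [0.087 0.095 0.101]
blue [398 298  48  24 696] [0.357 0.204 0.02 ] z [0.008 0.022 0.027]
blue [ 50 312  38  29 634] [0.859 0.382 0.095] z [0.085 0.094 0.1  ]
blue [ 28 347  43  33 784] [0.847 0.44  0.094] z [0.079 0.094 0.1  ]
```

The scene picture shows the jig around px (293,183) with the red button at (285,155). The stand with the leaf is at (382,245), clear of the tape (332,152), driver (430,223), battery (304,293) and pin (258,255). I'll move above the jig next and use the wrist camera.

```bash
cat >> h.py <<'E'
def rel(target, yaw=None):
    "tool-axes shift to world target (TCP); yaw: wanted world direction (rad) of tool y, mod pi -> turn about tool z"
    s=manip.state();r=R.from_quat(s['ee_rot']);d=r.inv().apply(np.array(target)-s['tool_pos'])
    y=r.apply([0,1,0]);cur=np.arctan2(y[1],y[0]);t=0
    if yaw is not None: t=-((yaw-cur+np.pi/2)%np.pi-np.pi/2)   # tool z is down
    print('clock',s['clock'],'tcp',np.round(s['tool_pos'],4),'yaw',round(cur,4),'rel',np.round(d,4),'turn',round(t,4),'q6',round(s['joint_positions'][5],3))
E
python3 - <<'E'
from h import *
rel([0.44,-0.2,0.30])
c=np.load('/tmp/wrist.npz');M=cv2.Rodrigues(c['rvec'])[0]
s=manip.state();r=R.from_quat(s['ee_rot'])
print('cam in tool',r.inv().apply(-M.T@c['tvec'].ravel()-s['tool_pos']),'fwd in tool',r.inv().apply(M[2]),'fx',c['fx'])
print(r.as_matrix().round(3))
E
```

```text
clock 0.15 tcp [ 0.193  -0.5146  0.2304] yaw -1.212 rel [ 0.3417 -0.208  -0.0692] turn 0 q6 -0.103
cam in tool [ 0.07085573  0.00123555 -0.14189732] fwd in tool [-2.79651392e-01  5.13604599e-04  9.60101471e-01] fx 337.881923942624
[[ 0.936  0.351 -0.   ]
 [ 0.351 -0.936  0.002]
 [ 0.    -0.002 -1.   ]]
```

```bash
echo '[{"pos":[0.04,-0.024,-0.01],"finger_gap":1},{"pos":[0.075,-0.046,-0.02],"finger_gap":1},{"pos":[0.11,-0.068,-0.03],"finger_gap":1},{"pos":[0.145,-0.09,-0.04],"finger_gap":1},{"pos":[0.18,-0.112,-0.05],"finger_gap":1},{"pos":[0.215,-0.134,-0.06],"finger_gap":1},{"pos":[0.25,-0.156,-0.07],"finger_gap":1},{"pos":[0.29,-0.18,-0.07],"finger_gap":1}]' > path.dat && python3 steer.py path.dat
echo '[{"pos":[0.03,-0.02,0],"finger_gap":1},{"pos":[0.05,-0.03,0],"finger_gap":1},{"pos":[0.05,-0.03,0],"finger_gap":1},{"pos":[0.05,-0.03,0],"finger_gap":1}]' > path.dat && python3 steer.py path.dat
python3 - <<'E'
from h import *
c=cap('wrist','w1.png')
rel([0.47,-0.2,0.30])
E
```

```text
clock: 0.82
tool_pos: [0.3926, -0.2557, 0.3025]
ee_rot: [0.984, 0.178, 0.001, 0.001]
ft_force: [0.7, -1.4, -0.1]
finger_gap: 0.998
grasp_force: 0.0
clock: 1.15
tool_pos: [0.4282, -0.2106, 0.3001]
ee_rot: [0.984, 0.18, -0.001, -0.0]
ft_force: [0.2, 0.6, -0.2]
finger_gap: 1.0
grasp_force: 0.0
clock 1.2 tcp [ 0.4277 -0.2115  0.3002] yaw -1.2112 rel [0.0437 0.0042 0.0001] turn 0 q6 0.633
```

View pics/w1.png

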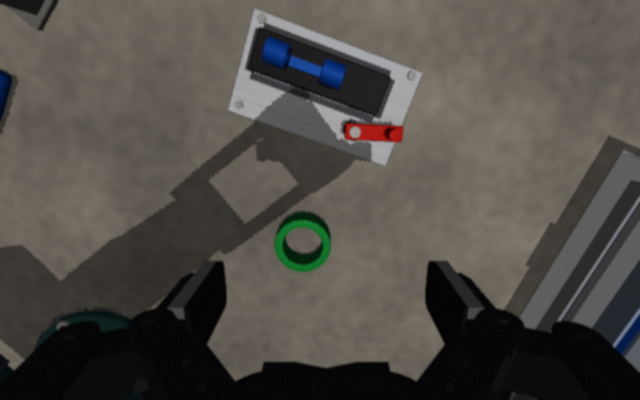

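The jig is fully visible: blue knuckles at (276,52) and (332,73), button pivot at (355,131), red post at (396,133), with the tongue roughly 0.35 rad off the rail direction. The tape at (302,243) is well clear.

```bash
cat > jig.py <<'E'
from h import *
def jig(c,pr=True):
    W=pts(c);H=hsv(c);h,s,v=H[...,0],H[...,1],H[...,2];Z=W[...,2]
    near=(np.hypot(W[...,0]-.527,W[...,1]+.15)<.17)
    # plate: height ~12 mm -> min area rect
    pl=W[near&(Z>.007)&(Z<.11)][:,:2]
    rect=cv2.minAreaRect((pl*1000).astype(np.float32))
    blue=near&(h>100)&(h<128)&(s>110)&(Z>.06)
    k,l,st,ce=cv2.connectedComponentsWithStats((blue&(Z>.088)).astype(np.uint8))
    b=W[blue&(Z>.088)]
    red=near&((h<6)|(h>172))&(s>120)&(Z>.045)
    rp=W[red];post=rp[rp[:,2]>.082];ton=rp[rp[:,2]<.07]
    u=np.linalg.svd(b[:,:2]-b[:,:2].mean(0))[2][0]; u*=np.sign(u@(b[:,:2].mean(0)-rp[:,:2].mean(0)))
    t=(b[:,:2]-b[:,:2].mean(0))@u
    e1,e2=b[t<0],b[t>0]
    cr=lambda e:(e[:,:2]).mean(0)
    e=(np.percentile(t,1)+np.percentile(t,99))/2
    n=np.array([u[1],-u[0]])
    # crest line: top-most blue points
    print('rect',rect)
    print('blue svd yaw',np.arctan2(u[1],u[0]),'ext',np.percentile(t,[1,99]),'z',np.percentile(b[:,2],[50,98]))
    print('e1',e1.mean(0),'e2',e2.mean(0),'mid',(b[:,:2].mean(0)+e*u))
    if len(post):print('post',post.mean(0),'rectcentre',cv2.minAreaRect((post[:,:2]*1000).astype(np.float32)),len(post))
    if len(ton):
        ut=np.linalg.svd(ton[:,:2]-ton[:,:2].mean(0))[2][0];print('tongue',ton.mean(0),'dir',np.arctan2(ut[1],ut[0]),cv2.minAreaRect((ton[:,:2]*1000).astype(np.float32)))
    sc=near&(s<70)&(v>120)&(Z>.055)&(Z<.075)
    if sc.any(): print('screw',W[sc].mean(0),sc.sum())
if __name__=='__main__':
    import sys
    jig(dict(np.load('/tmp/wrist.npz')) if len(sys.argv)<2 else cap('wrist',sys.argv[1]))
E
python3 jig.py; python3 - <<'E'
from h import *
rel([0.45,-0.16,0.30])
E
```

```text
rect ((509.724853515625, -178.73648071289062), (120.34626770019531, 210.47891235351562), 1.462263822555542)
blue svd yaw 1.0444710892571556 ext [-0.0719535  0.0978055] z [0.3666925  0.38952968]
e1 [ 0.44610928 -0.22607475  0.37124575] e2 [ 0.48144507 -0.1529063   0.20666764] mid [ 0.46933267 -0.18025623]
post [ 0.45406605 -0.22418723  0.27161429] rectcentre ((438.9303894042969, -216.81454467773438), (48.49521255493164, 153.21690368652344), 34.87046432495117) 476
tongue [ 0.48774324 -0.24226296  0.06263707] dir -1.2159040983891658 ((488.3818359375, -246.0038299560547), (17.712682723999023, 63.7004280090332), 18.11273956298828)
screw [ 0.48087732 -0.22938802  0.06543769] 102
clock 1.2 tcp [ 0.4277 -0.2115  0.3002] yaw -1.2112 rel [ 0.039  -0.0403  0.0001] turn 0 q6 0.633
```

```bash
sed -i 's/<.17)$/<.17)\&(Z<.11)/' jig.py; python3 jig.py
```

```text
rect ((509.724853515625, -178.73648071289062), (120.34626770019531, 210.47891235351562), 1.462263822555542)
blue svd yaw 1.596973020101406 ext [-0.04026438  0.03843653] z [0.09568603 0.09835481]
e1 [ 0.52533131 -0.18231163  0.09507555] e2 [ 0.52384455 -0.12481524  0.09488882] mid [ 0.52458622 -0.15348573]
post [ 0.49350913 -0.26373238  0.08868389] rectcentre ((493.5359191894531, -264.1791076660156), (12.57422924041748, 13.417396545410156), 3.2285192012786865) 154
tongue [ 0.48774324 -0.24226296  0.06263707] dir -1.2159040983891658 ((488.3818359375, -246.0038299560547), (17.712682723999023, 63.7004280090332), 18.11273956298828)
screw [ 0.48087732 -0.22938802  0.06543769] 102
```

```bash
python3 - <<'E'
from h import *
rel([0.4937,-0.2640,0.14],0.0255)
E
```

```text
clock 1.2 tcp [ 0.4277 -0.2115  0.3002] yaw -1.2112 rel [0.0435 0.0724 0.1601] turn -1.2367 q6 0.633
```

The rows are not in the units I measure in: turns go in shares of pi/2 rad. I convert before sending: -0.96 rad is -0.6112.

```bash
echo '[{"pos":[0.01,0.015,0.02],"rz":-0.0764,"finger_gap":1},{"pos":[0.02,0.03,0.04],"rz":-0.1528,"finger_gap":1},{"pos":[0.03,0.045,0.06],"rz":-0.2292,"finger_gap":1},{"pos":[0.04,0.06,0.08],"rz":-0.3056,"finger_gap":1},{"pos":[0.0435,0.0724,0.1],"rz":-0.382,"finger_gap":1},{"pos":[0.0435,0.0724,0.12],"rz":-0.4584,"finger_gap":1},{"pos":[0.0435,0.0724,0.12],"rz":-0.5348,"finger_gap":1},{"pos":[0.0435,0.0724,0.12],"rz":-0.6112,"finger_gap":1}]' > path.dat && python3 steer.py path.dat
echo '[{"pos":[0,0,0.01],"rz":-0.0764,"finger_gap":1},{"pos":[0,0,0.03],"rz":-0.1528,"finger_gap":0.7},{"pos":[0,0,0.04],"rz":-0.1763,"finger_gap":0.6},{"pos":[0,0,0.04],"rz":-0.1763,"finger_gap":0.6}]' > path.dat && python3 steer.py path.dat
python3 - <<'E'
from h import *
rel([0.4937,-0.2640,0.068],0.0255)
E
```

```text
clock: 1.87
tool_pos: [0.4919, -0.2653, 0.1776]
ee_rot: [0.79, 0.614, -0.001, -0.003]
ft_force: [0.7, -0.4, -0.0]
finger_gap: 1.004
grasp_force: 0.0
clock: 2.2
tool_pos: [0.4913, -0.2646, 0.1371]
ee_rot: [0.699, 0.715, -0.001, -0.003]
ft_force: [-0.5, 0.3, -0.8]
finger_gap: 0.611
grasp_force: 0.0
clock 2.2 tcp [ 0.4913 -0.2646  0.1371] yaw 0.0227 rel [0.0003 0.0028 0.0691] turn -0.0028 q6 -0.618
```

```bash
echo '[{"pos":[0,0.0025,0.035],"finger_gap":0.6},{"pos":[0,0.0025,0.067],"finger_gap":0.6},{"pos":[0,0.0025,0.067],"finger_gap":0.6},{"pos":[0,0.0025,0.067],"finger_gap":0.1},{"pos":[0,0.0025,0.067],"finger_gap":0.1},{"pos":[0,0.0025,0.067],"finger_gap":0.1},{"pos":[0,0.0025,0.067],"finger_gap":0.1},{"pos":[0,0.0025,0.067],"finger_gap":0.1}]' > path.dat && python3 steer.py path.dat
echo '[{"finger_gap":0.1},{"finger_gap":0.1}]' > path.dat && python3 steer.py path.dat
python3 - <<'E'
from h import *
p=np.array([.4810,-.2265]);s=manip.state();print(s['grasp_force'])
r=R.from_quat(s['ee_rot']);t=s['tool_pos']
d=t[:2]-p;a0=np.arctan2(d[1],d[0])-(-np.pi/2+.0255);print('a0',a0,np.hypot(*d))
for a in np.linspace(a0,1.54,8):
    w=-np.pi/2+.0255+a;q=p+.04*np.array([np.cos(w),np.sin(w)])
    print(round(a,2),r.inv().apply([*(q-t[:2]),0]).round(4))
E
```

```text
clock: 2.87
tool_pos: [0.4977, -0.2652, 0.0766]
ee_rot: [0.698, 0.716, 0.0, 0.002]
ft_force: [-1.3, -0.8, 6.1]
finger_gap: 0.128
grasp_force: 58.8
clock: 3.03
tool_pos: [0.4977, -0.2652, 0.0766]
ee_rot: [0.698, 0.716, 0.0, 0.003]
ft_force: [-1.8, 0.1, 5.5]
finger_gap: 0.13
grasp_force: 58.9
58.8720166683197
a0 0.382497178998187 0.042116827308284414
0.38 [ 0.002  -0.0008 -0.    ]
0.55 [0.0049 0.0051 0.    ]
0.71 [0.0088 0.0104 0.    ]
0.88 [0.0135 0.0151 0.    ]
1.04 [ 0.019   0.0188 -0.    ]
1.21 [ 0.0249  0.0217 -0.    ]
1.37 [ 0.0313  0.0235 -0.    ]
1.54 [ 0.0379  0.0242 -0.0001]
```

```bash
echo '[{"pos":[0.003,0.006,-0.005],"finger_gap":0.1},{"pos":[0.007,0.012,-0.005],"finger_gap":0.1},{"pos":[0.0115,0.017,-0.005],"finger_gap":0.1},{"pos":[0.017,0.021,-0.005],"finger_gap":0.1},{"pos":[0.023,0.024,-0.005],"finger_gap":0.1},{"pos":[0.029,0.026,-0.005],"finger_gap":0.1},{"pos":[0.036,0.027,-0.005],"finger_gap":0.1},{"pos":[0.037,0.027,-0.005],"finger_gap":0.1}]' > path.dat && python3 steer.py path.dat
echo '[{"finger_gap":0.1},{"finger_gap":0.5},{"finger_gap":0.5},{"finger_gap":0.5}]' > path.dat && python3 steer.py path.dat
echo '[{"pos":[0,0,-0.04],"finger_gap":0.5},{"pos":[0,0,-0.08],"finger_gap":0.5},{"pos":[-0.03,0,-0.12],"finger_gap":0.5},{"pos":[-0.07,0,-0.15],"finger_gap":0.5},{"pos":[-0.1,0,-0.18],"finger_gap":0.5},{"pos":[-0.1,0,-0.18],"finger_gap":0.5}]' > path.dat && python3 steer.py path.dat
python3 jig.py w2.png
```

```text
clock: 3.7
tool_pos: [0.5212, -0.2241, 0.0777]
ee_rot: [0.698, 0.716, -0.001, -0.002]
ft_force: [-5.0, -5.3, -3.8]
finger_gap: 0.13
grasp_force: 59.6
clock: 4.03
tool_pos: [0.5241, -0.2261, 0.0798]
ee_rot: [0.698, 0.716, 0.001, 0.002]
ft_force: [0.8, -0.6, -0.3]
finger_gap: 0.497
grasp_force: 0.0
clock: 4.53
tool_pos: [0.5265, -0.3304, 0.2649]
ee_rot: [0.699, 0.715, 0.0, 0.006]
ft_force: [0.4, 0.6, -0.5]
finger_gap: 0.499
grasp_force: 0.0
rect ((511.22174072265625, -220.24884033203125), (120.25390625, 126.33088684082031), 1.3527759313583374)
blue svd yaw 0.020168827296354115 ext [-0.01095914  0.01082176] z [0.09542619 0.09826892]
e1 [ 0.52077523 -0.18636854  0.09478739] e2 [ 0.53206757 -0.1861086   0.09490249] mid [ 0.52619697 -0.18624354]
post [ 0.5214736  -0.22710773  0.08880714] rectcentre ((521.4437866210938, -227.12252807617188), (13.410655975341797, 13.080869674682617), 47.12398147583008) 214
tongue [ 0.50352857 -0.22709664  0.06208601] dir 3.1279996463925137 ((503.5819396972656, -226.2265167236328), (27.2113094329834, 64.8915786743164), 83.40892791748047)
screw [ 0.48114601 -0.22666243  0.06581978] 125
```

```bash
echo '[{"pos":[0.04,0,-0.02],"finger_gap":1},{"pos":[0.08,0,-0.03],"finger_gap":1},{"pos":[0.09,0,-0.03],"finger_gap":1},{"pos":[0.09,0,-0.03],"finger_gap":1},{"pos":[0.09,0,-0.03],"finger_gap":1}]' > path.dat && python3 steer.py path.dat
python3 jig.py w3.png
echo '[{"pos":[0.04,0,0],"finger_gap":1},{"pos":[0.08,0,0],"finger_gap":1},{"pos":[0.12,0,0],"finger_gap":1},{"pos":[0.16,0,0],"finger_gap":1},{"pos":[0.2,0,0],"finger_gap":1},{"pos":[0.24,0,0],"finger_gap":1},{"pos":[0.27,0,0],"finger_gap":1},{"pos":[0.29,0,0],"finger_gap":1}]' > path.dat && python3 steer.py path.dat
echo '[{"finger_gap":1},{"finger_gap":1}]' > path.dat && python3 steer.py path.dat
cat > leaf.py <<'E'
from h import *
import sys
c=cap('wrist',sys.argv[1]);W=pts(c);H=hsv(c);h,s,v=H[...,0],H[...,1],H[...,2];Z=W[...,2]
near=(np.hypot(W[...,0]-.5,W[...,1]-.2)<.12)&(Z<.12)
o=near&(h>=6)&(h<20)&(s>140)&(Z>.07)
q=W[o];print(len(q),'z',np.percentile(q[:,2],[5,50,95]),'rect',cv2.minAreaRect((q[q[:,2]>.08][:,:2]*1000).astype(np.float32)))
b=W[near&(Z>.004)&(Z<.1)];print('stand',cv2.minAreaRect((b[:,:2]*1000).astype(np.float32)))
E
python3 leaf.py w4.png
```

```text
clock: 5.0
tool_pos: [0.5232, -0.2354, 0.2888]
ee_rot: [0.697, 0.717, 0.0, 0.001]
ft_force: [-0.2, -1.3, 0.3]
finger_gap: 0.996
grasp_force: 0.0
rect ((510.2006530761719, -178.76644897460938), (120.2130126953125, 209.67861938476562), 1.433068871498108)
blue svd yaw 1.600960328644406 ext [-0.04189702  0.03715363] z [0.09568516 0.09833421]
e1 [ 0.52641272 -0.18225352  0.09513697] e2 [ 0.52468071 -0.12471934  0.09495173] mid [ 0.52555082 -0.15361739]
post [ 0.5214089  -0.22640092  0.08871753] rectcentre ((521.3563232421875, -226.68125915527344), (13.145463943481445, 13.316298484802246), 46.145668029785156) 155
tongue [ 0.5046537  -0.22488353  0.06149019] dir 3.120311587374573 ((499.1002197265625, -213.0074462890625), (63.74262237548828, 71.51778411865234), 19.72395896911621)
screw [ 0.47957738 -0.23526665  0.06197187] 7
clock: 5.72
tool_pos: [0.5155, 0.0556, 0.2874]
ee_rot: [0.698, 0.716, -0.0, -0.001]
ft_force: [0.4, -0.7, -0.8]
finger_gap: 1.0
grasp_force: 0.0
clock: 5.88
tool_pos: [0.5158, 0.0536, 0.2874]
ee_rot: [0.698, 0.716, -0.001, -0.0]
ft_force: [0.2, 0.2, 1.2]
finger_gap: 1.005
grasp_force: 0.0
872 z [0.07642976 0.08531585 0.08660999] rect ((498.6309814453125, 188.718994140625), (62.729679107666016, 10.28247356414795), 70.664306640625)
stand ((459.4056396484375, 207.08956909179688), (99.82453918457031, 148.6077880859375), 72.5706558227539)
```

View pics/w3.png

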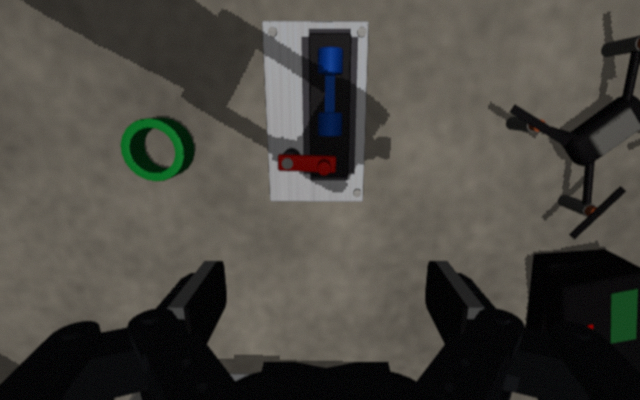

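View pics/w4.png

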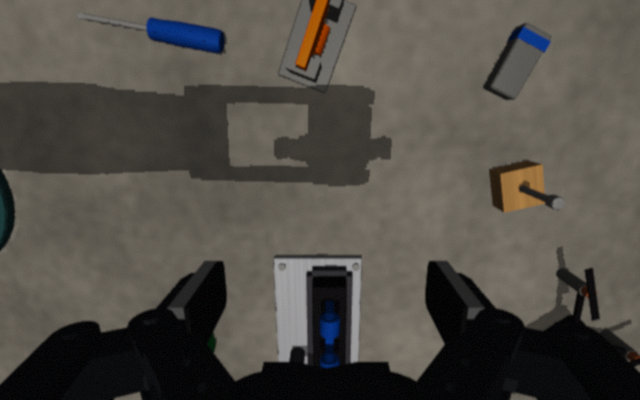

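The button now lies square across the rail, at (308,163) in w3. In w4 the stand (315,40) is cut off at the top edge, so I'll move closer.

```bash
echo '[{"pos":[0.04,0,0],"finger_gap":1},{"pos":[0.08,0,0],"finger_gap":1},{"pos":[0.09,0,0],"finger_gap":1},{"pos":[0.09,0,0],"finger_gap":1},{"pos":[0.09,0,0],"finger_gap":1}]' > path.dat && python3 steer.py path.dat
sed -i 's/<.12)&(Z<.12)/<.075)\&(Z<.12)/' leaf.py; python3 leaf.py w5.png
python3 - <<'E'
from h import *
rel([.5,.2,.14],np.deg2rad(71.3)+np.pi/2)
E
```

```text
clock: 6.35
tool_pos: [0.5137, 0.1423, 0.2881]
ee_rot: [0.699, 0.716, -0.001, 0.0]
ft_force: [-0.0, -0.8, 0.6]
finger_gap: 0.997
grasp_force: 0.0
786 z [0.08422646 0.08546436 0.08668647] rect ((500.86065673828125, 195.08172607421875), (75.81758117675781, 9.974721908569336), 70.68962860107422)
stand ((500.8501281738281, 194.90138244628906), (99.90808868408203, 60.01968765258789), 70.8336181640625)
clock 6.4 tcp [0.5138 0.1419 0.2882] yaw 0.0231 rel [ 0.0586 -0.0123  0.1481] turn 0.3494 q6 0.14
```

Scaled: 0.359 rad is 0.2285.

```bash
echo '[{"pos":[0.02,-0.004,0.03],"rz":0.0764,"finger_gap":1},{"pos":[0.04,-0.008,0.06],"rz":0.1528,"finger_gap":1},{"pos":[0.053,-0.0115,0.09],"rz":0.2285,"finger_gap":1},{"pos":[0.053,-0.0115,0.12],"rz":0.2285,"finger_gap":1},{"pos":[0.053,-0.0115,0.14],"rz":0.2285,"finger_gap":1},{"pos":[0.053,-0.0115,0.14],"rz":0.2285,"finger_gap":1},{"pos":[0.053,-0.0115,0.14],"rz":0.2285,"finger_gap":1}]' > path.dat && python3 steer.py path.dat
python3 - <<'E'
from h import *
rel([.5009,.1950,.060],-0.336)
E
```

```text
clock: 6.98
tool_pos: [0.5003, 0.1945, 0.1476]
ee_rot: [0.815, 0.579, -0.001, -0.0]
ft_force: [0.6, 0.7, 0.5]
finger_gap: 0.996
grasp_force: 0.0
clock 6.9833 tcp [0.5003 0.1945 0.1476] yaw -0.3363 rel [0.0009 0.0006 0.0876] turn -0.0003 q6 0.602
```

```bash
echo '[{"pos":[0.0005,0.0005,0.04],"finger_gap":1},{"pos":[0.0005,0.0005,0.075],"finger_gap":0.8},{"pos":[0.0005,0.0005,0.088],"finger_gap":0.5},{"pos":[0.0005,0.0005,0.088],"finger_gap":0.5},{"pos":[0.0005,0.0005,0.088],"finger_gap":0},{"pos":[0.0005,0.0005,0.088],"finger_gap":0},{"pos":[0.0005,0.0005,0.088],"finger_gap":0},{"pos":[0.0005,0.0005,0.088],"finger_gap":0}]' > path.dat && python3 steer.py path.dat
echo '[{"finger_gap":0},{"finger_gap":0},{"finger_gap":0}]' > path.dat && python3 steer.py path.dat
python3 - <<'E'
from h import *
rel([.5009,.1950,.060],-0.336)
E
```

```text
clock: 7.65
tool_pos: [0.5017, 0.1976, 0.0639]
ee_rot: [0.815, 0.58, 0.002, -0.001]
ft_force: [-3.8, 1.6, 6.0]
finger_gap: 0.101
grasp_force: 60.2
clock: 7.9
tool_pos: [0.5017, 0.1976, 0.0639]
ee_rot: [0.815, 0.58, 0.002, -0.0]
ft_force: [-4.3, 0.6, 5.8]
finger_gap: 0.102
grasp_force: 60.1
clock 7.9 tcp [0.5017 0.1976 0.0639] yaw -0.334 rel [-0.0028  0.0001  0.0039] turn 0.002 q6 0.603
```

```bash
echo '[{"pos":[0,0,-0.012],"finger_gap":0},{"pos":[0,0,-0.028],"finger_gap":0},{"pos":[0,0,-0.05],"finger_gap":0},{"pos":[0,0,-0.08],"finger_gap":0},{"pos":[0,0,-0.11],"finger_gap":0},{"pos":[0,0,-0.14],"finger_gap":0},{"pos":[0,0,-0.14],"finger_gap":0},{"pos":[0,0,-0.14],"finger_gap":0}]' > path.dat && python3 steer.py path.dat
echo '[{"finger_gap":0},{"finger_gap":0},{"finger_gap":0}]' > path.dat && python3 steer.py path.dat
python3 - <<'E'
from h import *
c=cap('wrist','w6.png');cap('side','s6.png')
rel([.5256,-.1535,.2],0.026)
E
```

```text
clock: 8.57
tool_pos: [0.5031, 0.197, 0.2054]
ee_rot: [0.815, 0.58, 0.004, 0.002]
ft_force: [-0.2, -0.0, -1.8]
finger_gap: 0.103
grasp_force: 59.2
clock: 8.82
tool_pos: [0.5003, 0.1963, 0.1989]
ee_rot: [0.815, 0.58, -0.002, -0.0]
ft_force: [-0.6, 0.3, -0.2]
finger_gap: 0.1
grasp_force: 59.2
clock 8.9167 tcp [0.5006 0.1964 0.1991] yaw -0.3341 rel [-0.3223  0.1384 -0.0007] turn -0.3601 q6 0.603
```

View pics/w6.png

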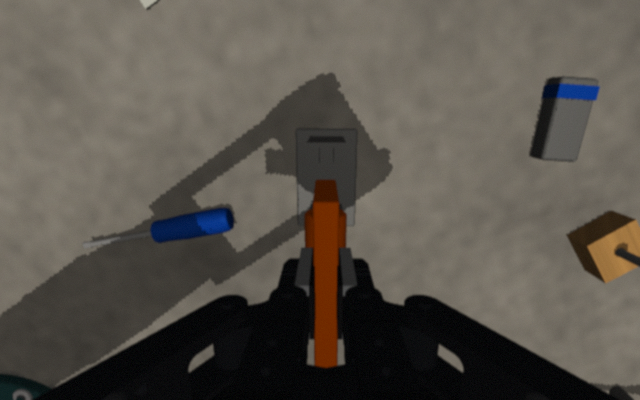

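The leaf is gripped and lifted, showing at (326,270) between the pads with its knuckle visible at (326,225). Next I'll measure its pose in the tool frame.

```bash
cat > inhand.py <<'E'
from h import *
def inhand(c,pr=True):
    s=manip.state();r=R.from_quat(s['ee_rot']);W=pts(c)
    H=hsv(c);h,sa,v=H[...,0],H[...,1],H[...,2]
    T=r.inv().apply((W.reshape(-1,3)-s['tool_pos'])).reshape(W.shape)
    o=(h>=5)&(h<20)&(sa>140)&(v>40)&(np.abs(T[...,0])<.06)&(np.abs(T[...,1])<.03)&(np.abs(T[...,2])<.07)
    o=cv2.erode(o.astype(np.uint8),np.ones((3,3)))>0
    return T,o,s
if __name__=='__main__':
    c=dict(np.load('/tmp/wrist.npz'));T,o,s=inhand(c);q=T[o]
    print(len(q));print(np.percentile(q,[1,25,50,75,99],axis=0).round(4))
    rows=np.where(o.any(1))[0]
    for v in rows[::7]:
        u=np.where(o[v])[0];t=T[v,u];print(v,u.min(),u.max(),t.mean(0).round(4),'y',t[:,1].min().round(4),t[:,1].max().round(4))
E
python3 inhand.py
```

```text
4349
[[-0.0361 -0.0096 -0.0227]
 [-0.0108 -0.0018 -0.0217]
 [ 0.0083  0.0005 -0.0212]
 [ 0.0249  0.003  -0.0206]
 [ 0.0359  0.0103  0.0361]]
181 318 333 [0.0356 0.0008 0.0165] y -0.0029 0.0042
188 316 335 [0.0357 0.0007 0.0016] y -0.0035 0.0048
195 316 336 [ 0.0358  0.0009 -0.0108] y -0.0031 0.0049
202 314 337 [ 0.0356  0.0007 -0.0207] y -0.0036 0.005
209 314 337 [ 0.0331  0.0007 -0.0213] y -0.0036 0.005
216 308 344 [ 0.0249  0.0009 -0.0047] y -0.009 0.0109
223 306 344 [ 0.0212  0.0004 -0.0031] y -0.0102 0.0108
230 306 344 [ 0.0174  0.0002 -0.0016] y -0.0102 0.011
237 307 342 [ 0.0154  0.     -0.0049] y -0.0097 0.0098
244 307 343 [ 0.0122  0.0004 -0.005 ] y -0.0097 0.0105
251 314 337 [ 0.0161  0.0007 -0.0213] y -0.0038 0.0051
258 314 337 [ 0.0131  0.0007 -0.0212] y -0.0038 0.0052
265 315 336 [ 0.0101  0.0007 -0.0213] y -0.0034 0.0048
272 315 336 [ 0.0071  0.0007 -0.0213] y -0.0035 0.0048
279 315 336 [ 0.0041  0.0002 -0.0213] y -0.0035 0.0048
286 315 333 [ 0.001   0.0001 -0.0215] y -0.0035 0.0037
293 316 335 [-0.0023  0.0007 -0.0212] y -0.0031 0.0045
300 316 335 [-0.0053  0.0007 -0.0215] y -0.0031 0.0045
307 316 334 [-0.0084  0.0005 -0.0217] y -0.0032 0.0041
314 316 335 [-0.0118  0.0007 -0.0216] y -0.0032 0.0046
321 315 336 [-0.0151  0.0007 -0.0216] y -0.0036 0.005
328 315 336 [-0.0183  0.0007 -0.0217] y -0.0037 0.0051
335 315 336 [-0.0219  0.0007 -0.0215] y -0.0037 0.0051
342 316 335 [-0.0253  0.0007 -0.0216] y -0.0033 0.0047
349 316 335 [-0.029   0.0007 -0.0213] y -0.0033 0.0047
356 319 335 [-0.0322  0.0013 -0.0217] y -0.0021 0.0047
363 316 335 [-0.036   0.0007 -0.0215] y -0.0034 0.0048
```

Scaled: -0.36 rad is -0.2292.

```bash
echo '[{"pos":[-0.035,0.015,0],"rz":-0.0318,"finger_gap":0},{"pos":[-0.07,0.03,0],"rz":-0.0637,"finger_gap":0},{"pos":[-0.105,0.045,0],"rz":-0.0955,"finger_gap":0},{"pos":[-0.14,0.06,0],"rz":-0.1273,"finger_gap":0},{"pos":[-0.175,0.075,0],"rz":-0.1592,"finger_gap":0},{"pos":[-0.21,0.09,0],"rz":-0.191,"finger_gap":0},{"pos":[-0.245,0.105,0],"rz":-0.2292,"finger_gap":0},{"pos":[-0.28,0.12,0],"rz":-0.2292,"finger_gap":0}]' > path.dat && python3 steer.py path.dat
echo '[{"finger_gap":0},{"finger_gap":0},{"finger_gap":0}]' > path.dat && python3 steer.py path.dat
python3 - <<'E'
from h import *
rel([.5249,-.1512,.175],0.0265)
E
```

```text
clock: 9.58
tool_pos: [0.5222, -0.109, 0.1999]
ee_rot: [0.697, 0.717, -0.0, -0.0]
ft_force: [0.2, 0.4, -1.2]
finger_gap: 0.101
grasp_force: 59.1
clock: 9.83
tool_pos: [0.5224, -0.1069, 0.1999]
ee_rot: [0.698, 0.716, -0.0, -0.001]
ft_force: [-0.3, 0.7, -0.8]
finger_gap: 0.1
grasp_force: 59.1
clock 9.8333 tcp [ 0.5224 -0.1069  0.1999] yaw 0.0254 rel [-0.0443  0.0014  0.0248] turn -0.0011 q6 -0.334
```

```bash
echo '[{"pos":[-0.02,0.001,0],"finger_gap":0},{"pos":[-0.035,0.0014,0.01],"finger_gap":0},{"pos":[-0.0443,0.0014,0.02],"finger_gap":0},{"pos":[-0.0443,0.0014,0.0248],"finger_gap":0},{"pos":[-0.0443,0.0014,0.0248],"finger_gap":0},{"pos":[-0.0443,0.0014,0.0248],"finger_gap":0}]' > path.dat && python3 steer.py path.dat
cat > chk.py <<'E'
from inhand import *
import sys
c=cap('wrist',sys.argv[1]);T,o,s=inhand(c);W=pts(c);r=R.from_quat(s['ee_rot'])
H=hsv(c);h,sa,v=H[...,0],H[...,1],H[...,2]
q=T[o]
top=q[q[:,2]<-.017];front=q[(q[:,0]>.034)&(q[:,2]>-.015)]
print('top z',np.median(top[:,2]),'y mid',(np.percentile(top[:,1],1)+np.percentile(top[:,1],99))/2,'slope',np.polyfit(top[:,0],top[:,2],1)[0],'front x',np.median(front[:,0]),len(front))
cen=np.array([np.median(front[:,0])-.038 if len(front)>20 else -.0023,(np.percentile(top[:,1],1)+np.percentile(top[:,1],99))/2,np.median(top[:,2])+.062])
lw=r.apply(cen)+s['tool_pos'];print('leaf world',lw.round(4))
Z=W[...,2];b=(h>100)&(h<128)&(sa>110)&(np.hypot(W[...,0]-.525,W[...,1]+.153)<.06)&(Z>.04)&(Z<.105)
b=cv2.erode(b.astype(np.uint8),np.ones((2,2)))>0
ax=np.array([-np.sin(.026),np.cos(.026)]);n=np.array([ax[1],-ax[0]])
B=W[b];d=B[:,:2]-[.5256,-.1535];ya=d@ax;xa=d@n
for nm,m in(('+y',(ya>.016)),('-y',(ya<-.016))):
    m&=B[:,2]>.0925
    if m.sum()>10:
        e=xa[m];print(nm,'knuckle n',m.sum(),'x mid',((np.percentile(e,1)+np.percentile(e,99))/2).round(4),'x mean',e.mean().round(4),'y ext',np.percentile(ya[m],[1,99]).round(4),'z top',np.percentile(B[m][:,2],95).round(4))
d=lw[:2]-[.5256,-.1535];print('leaf rel x,y,z',(d@n).round(4),(d@ax).round(4),(lw[2]-.086).round(4))
E
python3 chk.py w7.png
python3 - <<'E'
from h import *
rel([.5249,-.1512,.175],0.0265)
E
```

```text
clock: 10.33
tool_pos: [0.5249, -0.15, 0.175]
ee_rot: [0.697, 0.717, -0.0, -0.001]
ft_force: [0.7, 0.4, -1.5]
finger_gap: 0.103
grasp_force: 59.1
top z -0.02081115613846227 y mid 0.00015301560526603418 slope 0.006133748849016175 front x 0.0358298130904402 309
leaf world [ 0.5255 -0.1524  0.1346]
+y knuckle n 618 x mid 0.0002 x mean 0.0002 y ext [0.0202 0.0402] z top 0.0977
leaf rel x,y,z -0.0001 0.0011 0.0486
clock 10.3833 tcp [ 0.5253 -0.1503  0.1758] yaw 0.0274 rel [-0.0009 -0.0004  0.0008] turn 0.0009 q6 -0.41
```

View pics/w7.png

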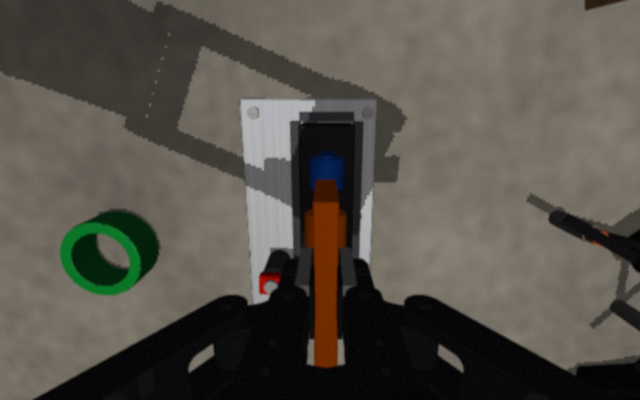

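The leaf at (326,280) sits in line with the blue knuckle at (326,172), about 1 mm off along the axis. I'll descend in two stages.

```bash
echo '[{"pos":[-0.001,0,0.008],"finger_gap":0},{"pos":[-0.001,0,0.015],"finger_gap":0},{"pos":[-0.001,0,0.02],"finger_gap":0},{"pos":[-0.001,0,0.025],"finger_gap":0},{"pos":[-0.001,0,0.025],"finger_gap":0}]' > path.dat && python3 steer.py path.dat
python3 chk.py w8.png
echo '[{"pos":[0,0,0.005],"finger_gap":0},{"pos":[0,0,0.01],"finger_gap":0},{"pos":[0,0,0.015],"finger_gap":0},{"pos":[0,0,0.019],"finger_gap":0},{"pos":[0,0,0.022],"finger_gap":0},{"pos":[0,0,0.022],"finger_gap":0},{"pos":[0,0,0.022],"finger_gap":0},{"pos":[0,0,0.022],"finger_gap":0}]' > path.dat && python3 steer.py path.dat
python3 chk.py w9.png;python3 chk.py w10.png
python3 - <<'E'
from h import *
rel([.5249,-.1512,.1266],0.0265)
cap('scene','sc9.png');cap('side','s9.png')
E
```

```text
clock: 10.8
tool_pos: [0.5244, -0.1521, 0.1489]
ee_rot: [0.698, 0.716, -0.001, -0.001]
ft_force: [0.3, 0.3, -0.8]
finger_gap: 0.101
grasp_force: 59.1
top z -0.020783944041971363 y mid 6.642194383513255e-05 slope 0.00722758118738997 front x 0.035762234539368117 297
leaf world [ 0.5248 -0.1544  0.1085]
+y knuckle n 674 x mid 0.0003 x mean 0.0008 y ext [0.02   0.0403] z top 0.0977
leaf rel x,y,z -0.0008 -0.0009 0.0225
clock: 11.52
tool_pos: [0.5255, -0.1526, 0.129]
ee_rot: [0.698, 0.716, 0.0, 0.0]
ft_force: [-0.3, 0.3, -2.4]
finger_gap: 0.103
grasp_force: 59.1
top z -0.021394244962122062 y mid 0.00031453734478016247 slope 0.007161981999619091 front x 0.03561572784014356 299
leaf world [ 0.5259 -0.155   0.0885]
+y knuckle n 687 x mid 0.0003 x mean -0.0003 y ext [0.0198 0.0404] z top 0.0975
leaf rel x,y,z 0.0003 -0.0015 0.0025
top z -0.021500609007180434 y mid 0.00044650144176209975 slope 0.007690768817596049 front x 0.03560400852067119 291
leaf world [ 0.5261 -0.155   0.0887]
+y knuckle n 702 x mid 0.0001 x mean -0.0004 y ext [0.0197 0.0405] z top 0.0975
leaf rel x,y,z 0.0004 -0.0015 0.0027
clock 11.6167 tcp [ 0.5255 -0.1526  0.1292] yaw 0.026 rel [ 0.0014 -0.0006  0.0026] turn -0.0005 q6 -0.412
```

```bash
echo '[{"pos":[0.0015,0,0.0012],"finger_gap":0},{"pos":[0.0015,0,0.0024],"finger_gap":0},{"pos":[0.0015,0,0.0024],"finger_gap":0},{"pos":[0.0015,0,0.0024],"finger_gap":0},{"pos":[0.0015,0,0.0024],"finger_gap":0},{"pos":[0.0015,0,0.0024],"finger_gap":0}]' > path.dat && python3 steer.py path.dat
for i in 1 2 3; do python3 chk.py w1$i.png|tail -2; done
python3 - <<'E'
from h import *
c=cap('scene');d=cap('side')
a=cv2.resize(c['image'][140:215,250:350],(800,600),interpolation=cv2.INTER_CUBIC);b=cv2.resize(d['image'][110:220,300:410],(600,600),interpolation=cv2.INTER_CUBIC)
cv2.imwrite('pics/cr.png',cv2.resize(np.hstack([a,b]),(800,400))[:,:,::-1])
s=manip.state();print(s['ft_force'],s['moment'],s['grasp_force'],s['clock'])
M=cv2.Rodrigues(c['rvec'])[0]
E
```

```text
clock: 12.22
tool_pos: [0.5253, -0.151, 0.1264]
ee_rot: [0.698, 0.716, -0.0, 0.0]
ft_force: [0.3, 0.3, -1.2]
finger_gap: 0.099
grasp_force: 59.1
+y knuckle n 605 x mid 0.0001 x mean -0.0001 y ext [0.0196 0.0404] z top 0.0973
leaf rel x,y,z 0.0002 0.0001 -0.0001
+y knuckle n 598 x mid 0.0003 x mean 0.0002 y ext [0.0199 0.0405] z top 0.0974
leaf rel x,y,z 0.0002 0.0001 -0.0
+y knuckle n 589 x mid 0.0001 x mean 0.0 y ext [0.02   0.0405] z top 0.0974
leaf rel x,y,z 0.0002 0.0001 -0.0
[-0.16065301 -0.32144724 -0.90628023] [ 0.04244436 -0.01115847  0.00439637] 59.09904956817627 12.4667
```

View pics/cr.png

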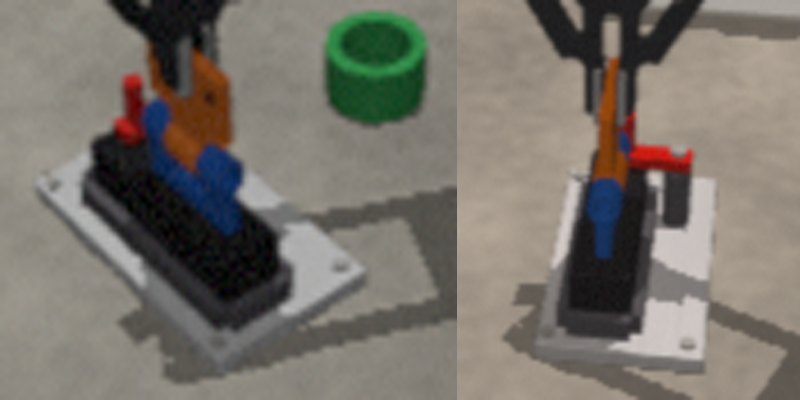

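The crop shows the orange knuckle (185,145) level with and centred between the two blue knuckles (155,125 and 218,170), and the red tongue lying across the rail. The wrist carries about −1 N, which is just the leaf's weight.

```bash
python3 -c "
from workcell import manip, capture
print(manip.finish_job())"
```

```text
the job is handed in; nothing more can be done
None
```

I handed the job in at about 12.5 s with the turnbutton square across the rail (about 1.53 rad) and the leaf's hole measured within 0.5 mm of the blue pin axis. The gripper holds the leaf with no load on the rail, and I don't have the judge's verdict.

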